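# Hang the peg tin on the drying rail and park it in the neck

## Robot

A 6-joint arm with a two-finger parallel gripper is mounted at the origin on the work surface. World frame = base frame: x ahead of the robot, y to its left, z up, the work surface at z = 0. Lengths are in m, angles in rad, forces in N, time in s.
With the tool pointing down it reaches from about 0.25 to 0.775 m from the base axis. Payload 4 kg.
Tool frame: the origin (TCP) lies between the finger pads; the fingertips stand 25 mm ahead of it and the grasp point (between the pads) lies 6 mm ahead of it (robot.tip_reach is the distance from the TCP to the fingertips, in m); z points along the fingers, y is the line along which they close (so a half turn about z gives the same grasp; the last joint's range is limited). The gripper opens to 94 mm and grips with 3 to 60 N. Pads are 16 mm wide; open, the fingers measure 119 mm over their backs; the gripper's body (75 mm by 177 mm) begins 78 mm behind the grasp point.
Start: joints at [-1.398, 0.087, 1.371, -0, 1.684, -0.103], TCP at [0.15, -0.529, 0.231] pointing down, gripper open.
Joint ranges: [-3.1, 3.1], [-0.76, 2.03], [0.27, 2.55], [-1.08, 4.22], [0.17, 2.65], [-2.57, 2.57]. Speed limits (rad/s): [2.79, 2.79, 3.14, 3.14, 3.14, 3.14].

## Interface

Orientations are given as [roll, pitch, yaw] about the fixed x, y, z axes, in that order (R = Rz(yaw) Ry(pitch) Rx(roll)).
In Python, from bench import sensors, snapshot, camera_info, ticket, robot gives the robot as it stands.
- The arm moves only by the tool arm_command, never from a script. Its argument "plan" is a list of rows, each an object with "grip": the closure, from -1 (fully open) to 1 (shut); "slide": the shift along the tool's x, y, z normalised to -1 to 1, where 1 is 500 mm, a list of three; "spin": the turn about the tool's z normalised to -1 to 1, where 1 is 5 degrees. A call has 1 to 10 rows; each row shifts and turns the commanded pose from where the row before left it, along the tool's axes as they then stand; what a row does not reach is not made up. A row lasts 1/8 s, in which the tool goes at most 62.5 mm and 10.7 degrees, less where a joint would pass 70% of its speed; a pose out of reach is approached as far as the arm can. A call with a number of a shift or a turn outside -1 to 1 is refused whole. A call with a gripper value outside its range is refused whole. The fingers move at their own pace and stop on an object; the grip force is fixed at half the most. Time passes only in rows, so rows that do not move let the fingers close. It gives the time, the measured TCP pose, the force, the opening and the grip force at its end, in the units of the state.
- sensors.get_obs(): the state, without advancing time (a new reading comes with each control period).
- snapshot(name): name is "scene" or "top"; returns the picture (420x560x3 uint8, red, green, blue); there is no depth.
- camera_info(name): a dict with "fx", "fy", "cx", "cy" (pixels), "k1" (the pictures are not rectified: a ray, as slopes to the right and down, at radius r is drawn at 1 + k1 r^2 times it, then the intrinsics apply), "position" and "rotation" of the camera in the world. Camera axes: x right, y up, looking along -z (the intrinsics and any distortion apply to the point x, -y, -z); pixel columns grow to the right and rows downward; lengths in m; the calibration is good to about 2 mm. A picture is of the moment at which its call begins. camera_info takes no time and is no camera call.
- ticket.close_job(): hands the job in; it is judged then, once.
The state is a dict: "time": time; "joint_positions": joint angles; "qvel": joint speeds; "joint_torque": joint torques, N m; "tool_pos": TCP position; "ee_rot": TCP orientation; "wrist_force": force on the tool from outside, world axes, zero at the start; "wrist_torque": the same for the moment, N m; "width": finger opening in m; "finger_force": force on a finger pad.
Only numpy, scipy, OpenCV 4.12 (cv2) and the standard library are available. Lean on these libraries where they do the work, as an engineer would, in place of code of your own. Each camera call takes 0.05 s, during which the arm holds its last target. There are 200 camera calls.

## Task

Pick up the peg tin by its wooden tab and hook it over the steel bar near the bar's left-hand end (left as seen from the robot), on the plain part between the middle of the stand and the left post. Then, with the hook riding on the bar, slide the tin to the right until its hook drops into the narrow neck in the bar, and leave it hanging there freely. Keep the tin upright and leave the caddy, pump bottle, folded funnel and brush where they are.

Things in the scene. Friction and masses are not known exactly. Their poses are not given: they have to be found in the camera images.
- tin_grip (a point): Centre of the wooden tab on top of the peg tin, the place to grip: 26 mm (tin's x) by 16 mm (tin's y) by 42 mm tall. Tin axes: x the way the hook opens (its lip side), z up; it starts upright on the shelf. The tab centre is 193 mm above the tin's underside, 25 mm above the hook's inner apex, on the tin's centre line. Tin in all 0.2 to 0.45 kg.
- tin_hook (a point): Inner apex of the tin's hook, on its centre line, 168 mm above its underside; axes as the tin. Inverted V, 60 degrees either side of vertical, so it centres itself on a round bar; strap 12 mm wide (y), 4 mm thick; 32 mm wide inside. The lip on the +x side ends 131 mm above the underside: the bar enters from +x, between can rim and lip, then the tin is lowered.
- stand: White plastic drying stand fixed on the shelf, carrying the bar; origin on the shelf under its middle. Base 110 x 360 x 12 mm; two posts 20 x 14 mm (30 x 18 mm on top) at y = +160 and -160 mm of its frame, ending just under the bar's axis. Its y runs along the bar to the left-hand end, its x points away from the robot.
- bar_line (a point): On the axis of the round 20 mm steel bar, half-way between the posts, 210 mm above the shelf; axes as the stand, y along the bar. Somewhere 20 to 100 mm to the right (-y) of here the bar has its one neck; the bar is set differently each time and the neck's place is not reported: find it by sight or touch. Left of here, as far as the left post, the bar is plain.
- caddy: Bystander: grey two-tier plastic caddy, 140 x 180 x 145 mm, origin under its middle.
- pump_bottle: Bystander: white pump bottle with a press top, 64 mm across, 185 mm tall, origin under its middle.
- funnel: Bystander: folded grey silicone funnel, 104 mm across, 36 mm tall, origin under its middle.
- brush: Bystander: small bamboo brush lying along its x, 150 x 36 x 32 mm, origin on the shelf under its middle.
- tin_can (a point): Centre of the tin's open aluminium can (holding pegs): 70 mm across, 66 mm tall, 33 mm above its underside, straight below the tab; pegs stick out to about 80 mm. The hook's strap rises on its -x side, 37 mm from the centre line up to 92 mm above the underside, leaning in to 18 mm from it at 120 mm. Sliding the hung tin by its tab takes some 1 to 8 N of drag.
- bar_left (a point): On the bar's axis, 100 mm left (+y) of bar_line; about here the tin is hooked on. On the plain bar the hook's apex rides 11.5 mm above the axis. The neck is 10 mm thick and 18 mm long with square shoulders: the hook drops in by 5.7 mm, to 5.8 mm above the axis, and its shoulder stops further sliding. The bar is about 400 mm long, with a 26 mm cap at each end.
Not all that is in view belongs to the job. What is shaped like the part that bears tin_grip but green or pink is not meant.

How it is judged:
On the way, in this order (a step that is already met when the one before it is completed fails the run):
1. the tin is hooked on the plain bar in its left-hand part (z of tin_hook in the frame of bar_line between 0.009 and 0.016 m and x of tin_hook in the frame of bar_line between -0.01 and 0.01 m and y of tin_hook in the frame of bar_line between 0.035 and 0.15 m), for 0.2 s.
2. it rides along the bar past the middle of the stand, hook on the bar (z of tin_hook in the frame of bar_line between 0.008 and 0.018 m and x of tin_hook in the frame of bar_line between -0.012 and 0.012 m and y of tin_hook in the frame of bar_line between -0.005 and 0.03 m), for 0.06 s.
At the end, for the whole second after the job is handed in: The tin hangs still and released, with its hook down in the neck of the bar (apex 2 to 8.5 mm above the bar's axis, within 10 mm of it sideways), within 0.25 rad of upright and slower than 40 mm/s (z of tin_hook in the frame of bar_line between 0.002 and 0.0085 m and x of tin_hook in the frame of bar_line between -0.01 and 0.01 m and y of tin_hook in the frame of bar_line between -0.12 and 0 m and angle between tin_grip's own z axis and vertical below 0.25 rad and linear speed of tin below 0.04 m/s); the robot touches nothing.
It fails at once if the tin is tipped beyond about 45 degrees (angle between tin_grip's own z axis and vertical above 0.8 rad).
It fails at once if a bystander is shifted by more than 25 mm (distance of any of caddy, pump_bottle, funnel, brush from where it was at the start of the episode above 0.025 m).
It also fails if it takes over 56 s, if anything falls off the work surface, if the arm or the gripper's body presses on something with over 40 N, if the wrist force passes 120 N, or if a joint passes its speed limit or range.

## Working session

There is one attempt and no reset: what is moved stays moved. The work goes in short steps, Python scripts to look and compute and a tool call to move; the robot and the scene stay as the last step left them, time stands still between calls to the robot, and variables do not carry over. Pictures are saved under pics/ and viewed, at most 10 in all, crops included, and the job is handed in when it is done.

Besides the shell and the picture viewer there is one more tool, called after "Call:" by a JSON object that holds its "name" and its "arguments", one argument or row to a line. arm_command: Moves the arm, as the interface text tells. Scaled input: -1 to 1 covers 500 mm each way for a shift and 5 degrees each way for a turn. Its arguments: {"type":"object","properties":{"plan":{"type":"array","items":{"type":"object","properties":{"grip":{"type":"number"},"slide":{"type":"array","items":{"type":"number"}},"spin":{"type":"number"}}}}},"required":["plan"]}

```bash
mkdir -p pics; python3 - <<'E'
from bench import sensors, snapshot, camera_info
import cv2
for n in("scene","top"):
    cv2.imwrite(f"pics/{n}0.png",snapshot(n)[:,:,::-1]); print(camera_info(n))
o=sensors.get_obs(); print(o["time"],o["tool_pos"],o["ee_rot"],o["width"])
E
```

```text
{'fx': 489.34110640482106, 'fy': 489.34110640482106, 'cx': 275.66433977166525, 'cy': 201.77442092789627, 'k1': -0.15893117731922407, 'position': array([1.49449045, 0.29787525, 1.23344213]), 'rotation': array([0.73095004, 0.01627146, 1.86353665])}
{'fx': 435.658384056679, 'fy': 435.658384056679, 'cx': 279.1793345146617, 'cy': 214.38403436380452, 'k1': 0.007581340414186425, 'position': array([ 0.38285076, -0.00716779,  1.39134412]), 'rotation': array([ 0.13472286, -0.00320449, -1.54821775])}
0.1 [ 0.14970823 -0.52879305  0.22945459] [-3.13967542e+00 -1.89396177e-04  2.75799618e-01] 0.09421185997418527
```

View pics/scene0.png

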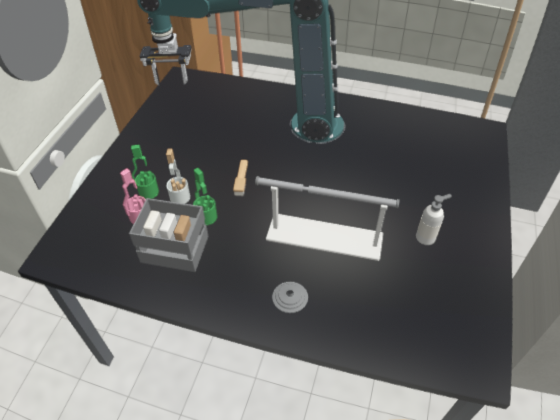

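View pics/top0.png

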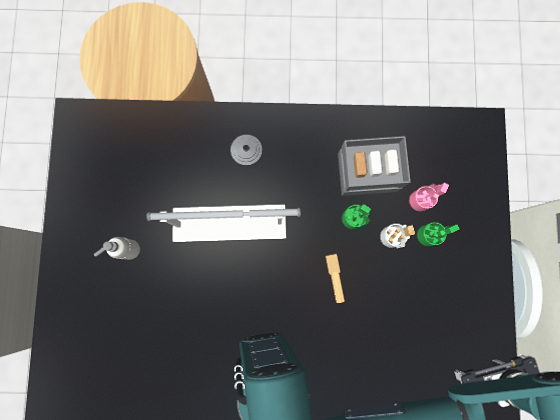

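The scene shows the wooden-tab tin at scene (178,190) with its tab at (171,157), and in top the can is at (394,236). Green and pink decoys stand around it. The stand's bar runs in top from (150,216) to (298,212). I'll enlarge these areas.

```bash
cat > h.py <<'E'
import numpy as np, cv2
from scipy.spatial.transform import Rotation as R
from bench import camera_info
def cam(n):
    c=camera_info(n); return c,R.from_euler("xyz",c["rotation"]).as_matrix(),np.array(c["position"])
def ray(n,uv):
    c,M,p=cam(n); K=np.array([[c["fx"],0,c["cx"]],[0,c["fy"],c["cy"]],[0,0,1.]])
    s=cv2.undistortPoints(np.array([[uv]],float),K,np.array([c["k1"],0,0,0.]))[0,0]
    d=M@np.array([s[0],-s[1],-1]); return p,d/np.linalg.norm(d)
def on_z(n,uv,z):
    p,d=ray(n,uv); return p+d*(z-p[2])/d[2]
def tri(a,b):  # scene pixel, top pixel
    p,d=ray("scene",a); q,e=ray("top",b)
    t=np.linalg.lstsq(np.c_[d,-e],q-p,rcond=None)[0]; x,y=p+t[0]*d,q+t[1]*e
    return (x+y)/2,np.linalg.norm(x-y)
def proj(n,X):
    c,M,p=cam(n); v=M.T@(np.array(X)-p); s=np.array([v[0],-v[1]])/-v[2]
    return s*(1+c["k1"]*(s@s))*c["fx"]+[c["cx"],c["cy"]]
E
python3 - <<'E'
import cv2,numpy as np
s=cv2.imread("pics/scene0.png");t=cv2.imread("pics/top0.png")
z=lambda i,x,y,w,h,f:cv2.resize(i[y:y+h,x:x+w],None,fx=f,fy=f,interpolation=cv2.INTER_CUBIC)
a=np.hstack([z(s,130,140,80,60,5),z(t,370,205,80,60,5)])
b=np.hstack([z(s,250,170,160,60,2.5),z(t,140,195,160,60,2.5)])
cv2.imwrite("pics/z0.png",np.vstack([a,b]))
E
```

```text
(no output)
```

View pics/z0.png

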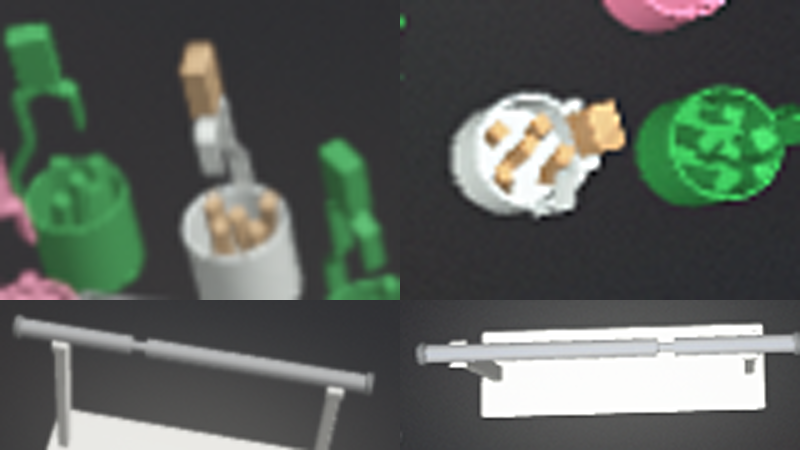

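The tin's tab is at scene (170,156), with its top face in top at (411,229). Its strap is on the robot side, so the hook opens roughly +x. The neck is at scene (306,188) and top (246,214).

```bash
python3 - <<'E'
from h import *
np.set_printoptions(precision=4,suppress=True)
s=cv2.imread("pics/scene0.png");t=cv2.imread("pics/top0.png")
for n,a,b in(("tabtop",(169.6,149.4),(411.2,229.4)),("tabmid",(170.2,156),(409.6,230.4)),("neck",(306,188),(246,214.2)),("capL",(398,202.4),(149,216.2)),("capR",(258,180.4),(300,212.2))):
    print(n,*tri(a,b))
# tab top-face yaw in top view
c=[on_z("top",p,.214) for p in((602/5-80+370,104/5+205),(611/5-80+370,147/5+205))]
d=c[0]-c[1]; print("tin yaw",np.degrees(np.arctan2(d[1],d[0])),np.linalg.norm(d), (c[0]+c[1])/2)
# base plate (white) of stand
g=cv2.cvtColor(t,cv2.COLOR_BGR2GRAY); m=np.zeros_like(g); m[195:250,165:295]=(g[195:250,165:295]>215)*255
k=max(cv2.findContours(m,0,2)[0],key=cv2.contourArea); bx=cv2.boxPoints(cv2.minAreaRect(k)); print(bx)
P=np.array([on_z("top",p,.012) for p in bx]);print(P,P.mean(0))
# wood blob
hsv=cv2.cvtColor(t,cv2.COLOR_BGR2HSV); w=cv2.inRange(hsv,(5,60,90),(25,255,255)); w[:,:404]=0;w[:,418:]=0;w[:220]=0;w[245:]=0
k=max(cv2.findContours(w,0,2)[0],key=cv2.contourArea);print(k.reshape(-1,2).tolist(),cv2.minAreaRect(k))
# bar edges in top: gray centre vs column
for u in (170,190,210,225,232,246,265,280): print(u,g[204:226,u])
E
```

```text
tabtop [ 0.5087 -0.3642  0.2191] 0.0018301126008571432
tabmid [ 0.5088 -0.368   0.1902] 0.0027726137585355687
neck [0.5419 0.0843 0.2058] 0.0011784313503986222
capL [0.5295 0.3485 0.211 ] 0.001886339191835059
capR [ 0.5502 -0.0616  0.205 ] 0.005930892243762105
tin yaw 10.799340944260953 0.02376874890797216 [ 0.5077 -0.3669  0.214 ]
[[172.2977 218.1755]
 [284.6222 214.7193]
 [285.3358 237.9127]
 [173.0113 241.3689]]
[[ 0.5498  0.3329  0.012 ]
 [ 0.5692 -0.0248  0.012 ]
 [ 0.495  -0.0286  0.012 ]
 [ 0.476   0.3266  0.012 ]] [0.5225 0.1515 0.012 ]
[[409, 225], [408, 226], [407, 226], [405, 228], [404, 228], [404, 231], [405, 232], [405, 233], [404, 234], [404, 235], [405, 234], [406, 235], [410, 235], [411, 234], [414, 234], [414, 231], [413, 230], [413, 227], [412, 226], [412, 225]] ((409.0, 230.0), (10.0, 10.0), 90.0)
170 [ 68  70  70  70  71  70  69  69  97 180 201 205 208 205 185 130 115 118
 132 133  95  72]
190 [ 79  77  83 178 255 254 254 255 153 196 210 209 212 199 173 240 255 253
 252 252 252 252]
210 [ 85  79 121 255 255 254 255 166 184 210 211 212 208 185 209 255 253 253
 253 253 253 253]
225 [ 83  96 201 255 254 254 252 162 200 211 213 214 197 171 237 255 253 253
 253 253 253 253]
232 [ 84 116 253 255 253 255 225 173 203 211 211 212 191 180 255 254 253 253
 253 253 253 253]
246 [ 77 126 255 255 252 252 254 255 176 215 208 206 255 253 252 252 252 252
 252 253 253 252]
265 [111 252 255 253 255 224 170 201 210 210 209 186 176 255 253 252 252 252
 252 252 252 252]
280 [124 255 255 250 255 168 184 205 207 207 202 174 217 255 206 126 128 129
 127 132 203 255]
```

Call:
{"name": "arm_command", "arguments": {
  "plan": [
    {"grip":-1,"slide":[0,0,-0.1],"spin":0},
    {"grip":-1,"slide":[0,0,-0.1],"spin":0},
    {"grip":-1,"slide":[0.097,-0.0146,0],"spin":0},
    {"grip":-1,"slide":[0.097,-0.0146,0],"spin":0},
    {"grip":-1,"slide":[0.097,-0.0146,0],"spin":0},
    {"grip":-1,"slide":[0.097,-0.0146,0],"spin":0},
    {"grip":-1,"slide":[0.097,-0.0146,0],"spin":0},
    {"grip":-1,"slide":[0.097,-0.0146,0],"spin":0},
    {"grip":-1,"slide":[0.097,-0.0146,0],"spin":0},
    {"grip":-1,"slide":[0.097,-0.0146,0],"spin":0}
  ]
}}

```text
time: 1.35
tool_pos: [0.5085, -0.3665, 0.3298]
ee_rot: [-3.141, 0.001, 0.276]
wrist_force: [0.1, -1.4, 0.0]
width: 0.0942
finger_force: 0.0
```

```bash
python3 - <<'E'
from h import *
from bench import sensors,snapshot
np.set_printoptions(precision=4,suppress=True)
o=sensors.get_obs(); print(o["time"],o["tool_pos"],o["ee_rot"],o["wrist_force"])
B=np.array([on_z("top",p,.21) for p in((190,214.9),(210,214.4),(225,214),(232,213.7),(246,213.9),(265,212.8),(280,212.3))])[:,:2]
print(B,np.polyfit(B[:,1],B[:,0],1))
E=np.array([on_z("top",p,.21) for p in((150,216.2),(299,212.2))]);print(E)
print("can",on_z("top",(396,235),.066))
print("neck/post scene",[on_z("scene",p,z) for p,z in(((306,188),.21),((274.5,186),.2),((385,207),.2))])
for X in((.508,-.3665,.193),(.508,-.3665,.066)): print(proj("scene",X),proj("top",X))
s=snapshot("scene")[:,:,::-1]; cv2.imwrite("pics/s1.png",cv2.resize(s[100:240,100:300],None,fx=4,fy=4,interpolation=cv2.INTER_CUBIC))
E
```

```text
1.35 [ 0.5085 -0.3665  0.3298] [-3.1408  0.0007  0.2758] [ 0.103  -1.3549  0.0151]
[[ 0.536   0.2363]
 [ 0.5386  0.1818]
 [ 0.5407  0.1408]
 [ 0.5419  0.1217]
 [ 0.5423  0.0834]
 [ 0.5465  0.0316]
 [ 0.5488 -0.0095]] [-0.0513  0.5479]
[[ 0.5299  0.3452  0.21  ]
 [ 0.5503 -0.0615  0.21  ]]
can [ 0.5073 -0.3652  0.066 ]
neck/post scene [array([0.5456, 0.0857, 0.21  ]), array([ 0.5537, -0.0068,  0.2   ]), array([0.5463, 0.3165, 0.2   ])]
[170.1623 155.1898] [408.8513 230.7338]
[176.6735 183.0392] [396.4361 234.7751]
```

View pics/s1.png

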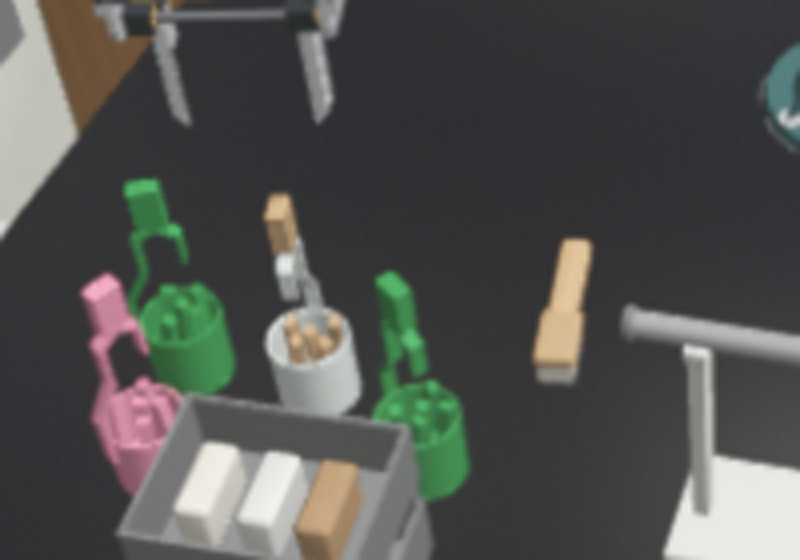

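The gripper is centred above the tin, and the neighbouring tabs are clear of the fingers. The can at (0.507,-0.365) lies straight below the tab, as it should. Next I spin, descend and grip.

Call:
{"name": "arm_command", "arguments": {
  "plan": [
    {"grip":-1,"slide":[0,0,0.08],"spin":1},
    {"grip":-1,"slide":[0,0,0.08],"spin":0},
    {"grip":-1,"slide":[0,0,0.06],"spin":0},
    {"grip":-1,"slide":[0,0,0.037],"spin":0},
    {"grip":0.5,"slide":[0,0,0],"spin":0},
    {"grip":1,"slide":[0,0,0],"spin":0},
    {"grip":1,"slide":[0,0,0],"spin":0},
    {"grip":1,"slide":[0,0,0],"spin":0},
    {"grip":1,"slide":[0,0,0],"spin":0}
  ]
}}

```text
time: 2.52
tool_pos: [0.5074, -0.3675, 0.2026]
ee_rot: [3.141, -0.001, 0.189]
wrist_force: [-0.4, -0.6, -0.5]
width: 0.0472
finger_force: 0.0
```

Call:
{"name": "arm_command", "arguments": {
  "plan": [
    {"grip":1,"slide":[0,0,0],"spin":0},
    {"grip":1,"slide":[0,0,0],"spin":0},
    {"grip":1,"slide":[0,0,0],"spin":0},
    {"grip":1,"slide":[0,0,0],"spin":0},
    {"grip":1,"slide":[0,0,0],"spin":0},
    {"grip":1,"slide":[0,0,0],"spin":0}
  ]
}}

```text
time: 3.28
tool_pos: [0.5072, -0.3674, 0.2018]
ee_rot: [-3.141, 0.0, 0.189]
wrist_force: [0.0, 0.5, -1.9]
width: 0.0155
finger_force: 30.0
```

Call:
{"name": "arm_command", "arguments": {
  "plan": [
    {"grip":1,"slide":[0,0,-0.04],"spin":0},
    {"grip":1,"slide":[0,0,-0.08],"spin":0},
    {"grip":1,"slide":[0,0,-0.08],"spin":1},
    {"grip":1,"slide":[0,0,-0.01],"spin":0.58},
    {"grip":1,"slide":[-0.067,0,0],"spin":0},
    {"grip":1,"slide":[-0.067,0,0],"spin":0},
    {"grip":1,"slide":[0.003,-0.06,0],"spin":0},
    {"grip":1,"slide":[0.005,-0.1,0],"spin":0},
    {"grip":1,"slide":[0.005,-0.1,0],"spin":0},
    {"grip":1,"slide":[0.005,-0.1,0],"spin":0}
  ]
}}

```text
time: 4.53
tool_pos: [0.4396, -0.189, 0.3062]
ee_rot: [-3.141, 0.001, 0.05]
wrist_force: [1.3, -1.0, -2.5]
width: 0.0156
finger_force: 30.0
```

Call:
{"name": "arm_command", "arguments": {
  "plan": [
    {"grip":1,"slide":[0.005,-0.1,0],"spin":0},
    {"grip":1,"slide":[0.005,-0.1,0],"spin":0},
    {"grip":1,"slide":[0.005,-0.1,0],"spin":0},
    {"grip":1,"slide":[0.005,-0.1,0],"spin":0},
    {"grip":1,"slide":[0.005,-0.1,0],"spin":0},
    {"grip":1,"slide":[0.005,-0.1,0],"spin":0},
    {"grip":1,"slide":[0.005,-0.1,0],"spin":0},
    {"grip":1,"slide":[0.005,-0.1,0],"spin":0},
    {"grip":1,"slide":[0,-0.03,0],"spin":0},
    {"grip":1,"slide":[0,0,0],"spin":0}
  ]
}}

```text
time: 5.78
tool_pos: [0.4388, 0.2251, 0.3062]
ee_rot: [3.14, 0.002, 0.052]
wrist_force: [-0.4, -0.4, -2.2]
width: 0.0157
finger_force: 30.0
```

```bash
python3 - <<'E'
from h import *
from bench import sensors,snapshot
o=sensors.get_obs(); print(o["time"],o["tool_pos"],o["ee_rot"],o["wrist_force"],o["wrist_torque"])
s=snapshot("scene")[:,:,::-1];t=snapshot("top")[:,:,::-1]; cv2.imwrite("pics/s2f.png",s);cv2.imwrite("pics/t2f.png",t)
z=lambda i,x,y:cv2.resize(i[y:y+150,x:x+100],None,fx=4,fy=4,interpolation=cv2.INTER_CUBIC)
u=proj("scene",o["tool_pos"]-[0,0,.09]).astype(int);v=proj("top",o["tool_pos"]-[0,0,.09]).astype(int);print(u,v)
cv2.imwrite("pics/s2.png",np.hstack([z(s,u[0]-50,u[1]-75),z(t,v[0]-50,v[1]-75)]))
E
```

```text
5.775 [0.43877519 0.22506139 0.30620623] [3.14004028e+00 1.52547067e-03 5.20789644e-02] [-0.3945318  -0.40343905 -2.22451357] [-0.08646431 -0.00076515  0.03300679]
[360 170] [191 250]
```

View pics/s2.png

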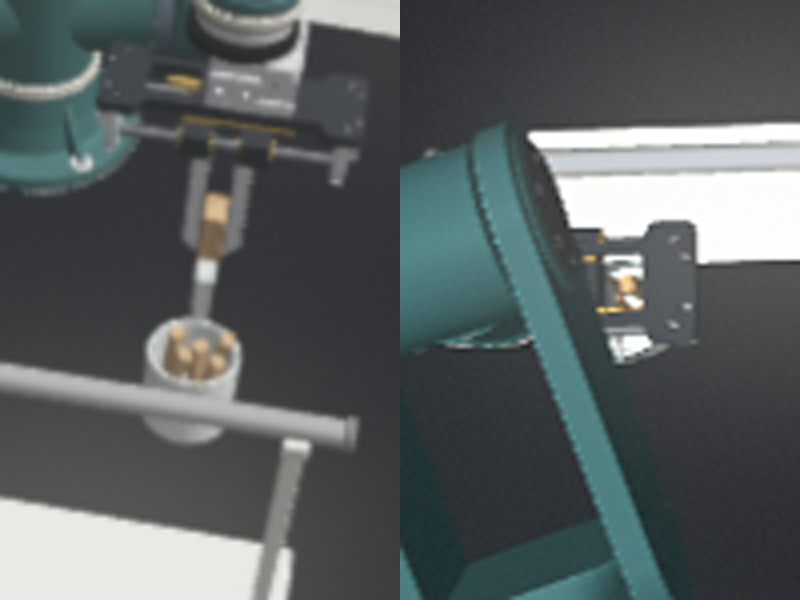

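The tin is held upright with the lip toward the bar, and the bar will pass between the can rim and the lip. I'll insert it, watching the force.

Call:
{"name": "arm_command", "arguments": {
  "plan": [
    {"grip":1,"slide":[0.03,0,0],"spin":0},
    {"grip":1,"slide":[0.05,0,0],"spin":0},
    {"grip":1,"slide":[0.05,0,0],"spin":0},
    {"grip":1,"slide":[0.04,0,0],"spin":0},
    {"grip":1,"slide":[0.025,0,0],"spin":0},
    {"grip":1,"slide":[0,0,0],"spin":0}
  ]
}}

```text
time: 6.62
tool_pos: [0.5375, 0.229, 0.3063]
ee_rot: [3.141, 0.001, 0.049]
wrist_force: [0.6, -0.4, -4.0]
width: 0.0163
finger_force: 30.0
```

Call:
{"name": "arm_command", "arguments": {
  "plan": [
    {"grip":1,"slide":[0,0,0.03],"spin":0},
    {"grip":1,"slide":[0,0,0.03],"spin":0},
    {"grip":1,"slide":[0,0,0.02],"spin":0},
    {"grip":1,"slide":[0,0,0.01],"spin":0},
    {"grip":1,"slide":[0,0,0],"spin":0}
  ]
}}

```text
time: 7.25
tool_pos: [0.5362, 0.2299, 0.2615]
ee_rot: [3.141, 0.001, 0.051]
wrist_force: [-0.4, -0.2, -3.3]
width: 0.0156
finger_force: 30.0
```

Call:
{"name": "arm_command", "arguments": {
  "plan": [
    {"grip":1,"slide":[0,0,0.006],"spin":0},
    {"grip":1,"slide":[0,0,0.004],"spin":0},
    {"grip":1,"slide":[0,0,0],"spin":0}
  ]
}}

```text
time: 7.62
tool_pos: [0.5365, 0.2299, 0.2569]
ee_rot: [3.141, 0.0, 0.051]
wrist_force: [-0.1, 0.0, -2.4]
width: 0.0156
finger_force: 30.0
```

Call:
{"name": "arm_command", "arguments": {
  "plan": [
    {"grip":1,"slide":[0,0,0.002],"spin":0},
    {"grip":1,"slide":[0,0,0],"spin":0}
  ]
}}

```text
time: 7.88
tool_pos: [0.5366, 0.2299, 0.2567]
ee_rot: [-3.141, -0.001, 0.051]
wrist_force: [-0.4, -1.5, 0.6]
width: 0.016
finger_force: 30.0
```

Call:
{"name": "arm_command", "arguments": {
  "plan": [
    {"grip":1,"slide":[0,0,0.002],"spin":0},
    {"grip":1,"slide":[0,0,0],"spin":0},
    {"grip":1,"slide":[0,0,0],"spin":0}
  ]
}}

```text
time: 8.25
tool_pos: [0.5366, 0.2299, 0.2566]
ee_rot: [-3.141, -0.002, 0.051]
wrist_force: [-2.4, -0.7, 5.7]
width: 0.0158
finger_force: 30.0
```

```bash
python3 - <<'E'
from h import *
from bench import sensors,snapshot
o=sensors.get_obs(); print(o["time"],o["tool_pos"],o["wrist_force"],o["wrist_torque"])
s=snapshot("scene")[:,:,::-1]
u=proj("scene",o["tool_pos"]-[0,0,.06]).astype(int);print(u)
x,y=u[0]-70,u[1]-45
cv2.imwrite("pics/s3.png",cv2.resize(s[y:y+90,x:x+120],None,fx=6,fy=6,interpolation=cv2.INTER_CUBIC))
E
```

```text
8.25 [0.53661898 0.22988799 0.25664702] [-2.37852403 -0.65724582  5.68691382] [-0.16077515  0.55854736  0.00682132]
[355 199]
```

View pics/s3.png

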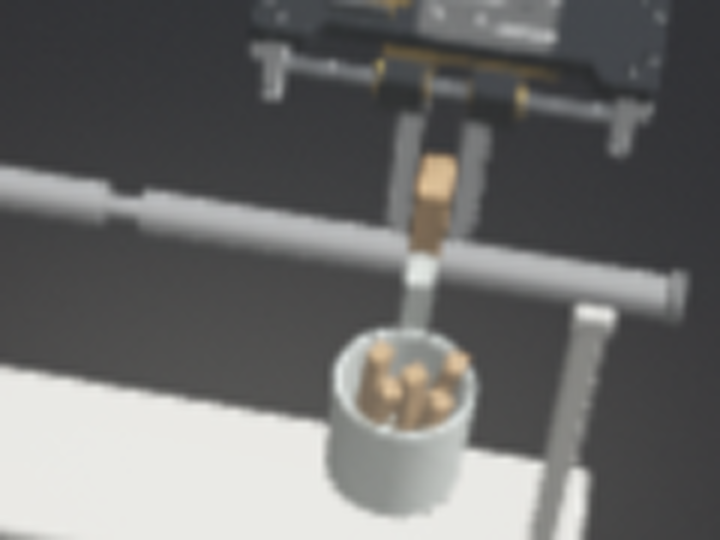

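The hook sits on the plain bar at y≈0.230, and the neck is visible to its left in the picture (to the robot's right). Next I slide the tin right with light contact.

Call:
{"name": "arm_command", "arguments": {
  "plan": [
    {"grip":1,"slide":[-0.001,0,-0.001],"spin":0},
    {"grip":1,"slide":[0,0.01,0],"spin":0},
    {"grip":1,"slide":[0,0.02,0],"spin":0},
    {"grip":1,"slide":[0,0.02,0],"spin":0},
    {"grip":1,"slide":[0,0.02,0],"spin":0},
    {"grip":1,"slide":[0,0.02,0],"spin":0},
    {"grip":1,"slide":[0,0.02,0],"spin":0},
    {"grip":1,"slide":[0,0,0],"spin":0}
  ]
}}

```text
time: 9.3
tool_pos: [0.5376, 0.1747, 0.2554]
ee_rot: [-3.141, 0.003, 0.051]
wrist_force: [-4.8, 1.8, 4.8]
width: 0.0157
finger_force: 30.0
```

Call:
{"name": "arm_command", "arguments": {
  "plan": [
    {"grip":1,"slide":[-0.002,0,0],"spin":0},
    {"grip":1,"slide":[0,0.02,0],"spin":0},
    {"grip":1,"slide":[0,0.02,0],"spin":0},
    {"grip":1,"slide":[0,0.02,0],"spin":0},
    {"grip":1,"slide":[0,0.02,0],"spin":0},
    {"grip":1,"slide":[0,0.02,0],"spin":0},
    {"grip":1,"slide":[0,0.02,0],"spin":0},
    {"grip":1,"slide":[0,0,0],"spin":0}
  ]
}}

```text
time: 10.3
tool_pos: [0.5406, 0.1145, 0.2553]
ee_rot: [3.141, 0.001, 0.05]
wrist_force: [-3.9, 0.4, 3.5]
width: 0.0157
finger_force: 30.0
```

Call:
{"name": "arm_command", "arguments": {
  "plan": [
    {"grip":1,"slide":[-0.002,0.01,0],"spin":0},
    {"grip":1,"slide":[0,0.02,0],"spin":0},
    {"grip":1,"slide":[0,0.016,0],"spin":0},
    {"grip":1,"slide":[0,0,0.002],"spin":0},
    {"grip":1,"slide":[0,0,0],"spin":0}
  ]
}}

```text
time: 10.92
tool_pos: [0.5415, 0.0901, 0.255]
ee_rot: [3.138, -0.001, 0.049]
wrist_force: [-0.5, -2.2, 4.3]
width: 0.016
finger_force: 30.0
```

Call:
{"name": "arm_command", "arguments": {
  "plan": [
    {"grip":1,"slide":[0,0.005,0.001],"spin":0},
    {"grip":1,"slide":[0,0.004,0.001],"spin":0},
    {"grip":1,"slide":[0,0,0],"spin":0}
  ]
}}

```text
time: 11.3
tool_pos: [0.5416, 0.0893, 0.2548]
ee_rot: [-3.138, -0.003, 0.052]
wrist_force: [-1.2, 4.8, 7.1]
width: 0.0155
finger_force: 30.0
```

Call:
{"name": "arm_command", "arguments": {
  "plan": [
    {"grip":1,"slide":[0,0.004,0],"spin":0},
    {"grip":1,"slide":[0,0,0],"spin":0}
  ]
}}

```text
time: 11.55
tool_pos: [0.5409, 0.0853, 0.2519]
ee_rot: [3.141, 0.002, 0.051]
wrist_force: [0.1, -0.2, -3.1]
width: 0.0161
finger_force: 30.0
```

The hook has dropped into the neck: z fell 3 mm and the gripper carries the tin's weight again. I'll lower it the rest of the way.

Call:
{"name": "arm_command", "arguments": {
  "plan": [
    {"grip":1,"slide":[0,0,0.004],"spin":0},
    {"grip":1,"slide":[0,0,0.003],"spin":0},
    {"grip":1,"slide":[0,0,0],"spin":0}
  ]
}}

```text
time: 11.92
tool_pos: [0.5414, 0.0852, 0.2497]
ee_rot: [3.141, -0.0, 0.05]
wrist_force: [0.0, 0.6, -0.9]
width: 0.0157
finger_force: 30.0
```

Call:
{"name": "arm_command", "arguments": {
  "plan": [
    {"grip":1,"slide":[0,0,0.0015],"spin":0},
    {"grip":1,"slide":[0,0,0],"spin":0},
    {"grip":0.4,"slide":[0,0,0],"spin":0},
    {"grip":0.2,"slide":[0,0,0],"spin":0},
    {"grip":0.2,"slide":[0,0,0],"spin":0},
    {"grip":0.2,"slide":[0,0,0],"spin":0}
  ]
}}

```text
time: 12.68
tool_pos: [0.5413, 0.0855, 0.2491]
ee_rot: [3.142, 0.0, 0.051]
wrist_force: [1.5, 1.0, 1.4]
width: 0.0375
finger_force: 0.0
```

```bash
python3 - <<'E'
from h import *
from bench import sensors,snapshot
o=sensors.get_obs(); print(o["time"],o["tool_pos"],o["wrist_force"],o["width"])
s=snapshot("scene")[:,:,::-1]
u=proj("scene",o["tool_pos"]-[0,0,.06]).astype(int);print(u)
x,y=u[0]-60,u[1]-45
cv2.imwrite("pics/s4.png",cv2.resize(s[y:y+90,x:x+120],None,fx=6,fy=6,interpolation=cv2.INTER_CUBIC))
E
```

```text
12.675 [0.5412748  0.08549626 0.24911577] [1.47542185 0.97378241 1.41093411] 0.03747993303449885
[306 191]
```

View pics/s4.png

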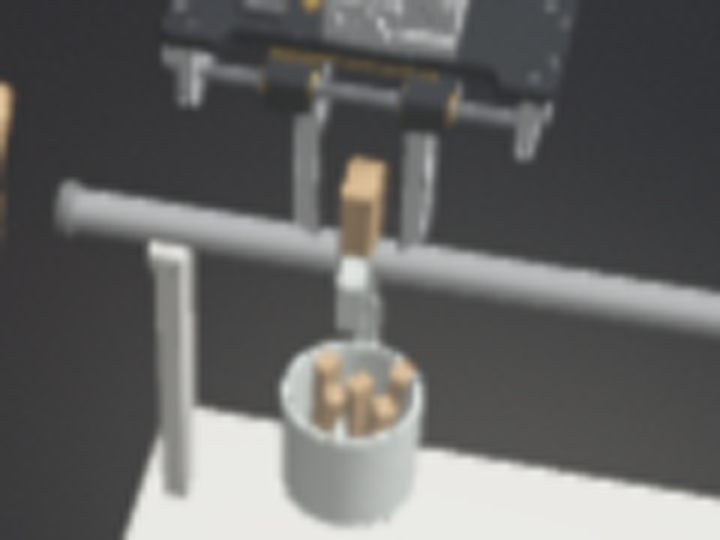

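The fingers are open either side of the tab, and the tin hangs upright with its hook in the neck. I'll retreat straight up and let it settle.

Call:
{"name": "arm_command", "arguments": {
  "plan": [
    {"grip":0.2,"slide":[0,0,-0.03],"spin":0},
    {"grip":0.2,"slide":[0,0,-0.06],"spin":0},
    {"grip":0.2,"slide":[0,0,-0.1],"spin":0},
    {"grip":0.2,"slide":[0,0,-0.1],"spin":0},
    {"grip":0.2,"slide":[0,0,0],"spin":0},
    {"grip":0.2,"slide":[0,0,0],"spin":0},
    {"grip":0.2,"slide":[0,0,0],"spin":0},
    {"grip":0.2,"slide":[0,0,0],"spin":0},
    {"grip":0.2,"slide":[0,0,0],"spin":0},
    {"grip":0.2,"slide":[0,0,0],"spin":0}
  ]
}}

```text
time: 13.98
tool_pos: [0.5412, 0.0855, 0.3939]
ee_rot: [3.142, 0.001, 0.051]
wrist_force: [0.4, 0.9, 0.4]
width: 0.0377
finger_force: 0.0
```

Call:
{"name": "arm_command", "arguments": {
  "plan": [
    {"grip":0.2,"slide":[0,0,0],"spin":0},
    {"grip":0.2,"slide":[0,0,0],"spin":0},
    {"grip":0.2,"slide":[0,0,0],"spin":0},
    {"grip":0.2,"slide":[0,0,0],"spin":0},
    {"grip":0.2,"slide":[0,0,0],"spin":0},
    {"grip":0.2,"slide":[0,0,0],"spin":0},
    {"grip":0.2,"slide":[0,0,0],"spin":0},
    {"grip":0.2,"slide":[0,0,0],"spin":0}
  ]
}}

```text
time: 14.98
tool_pos: [0.5413, 0.0855, 0.3942]
ee_rot: [3.142, -0.0, 0.051]
wrist_force: [-0.1, -0.0, -0.1]
width: 0.0375
finger_force: 0.0
```

```bash
python3 - <<'E'
from h import *
from bench import sensors,snapshot
a=snapshot("scene");
for _ in range(6): b=snapshot("scene")
d=cv2.absdiff(a,b)[130:260,230:400]; print("motion",d.max(),(d>40).sum(),sensors.get_obs()["time"])
cv2.imwrite("pics/s5.png",cv2.resize(b[110:260,230:430,::-1],None,fx=4,fy=4,interpolation=cv2.INTER_CUBIC))
E
```

```text
motion 3 0 15.325
```

View pics/s5.png

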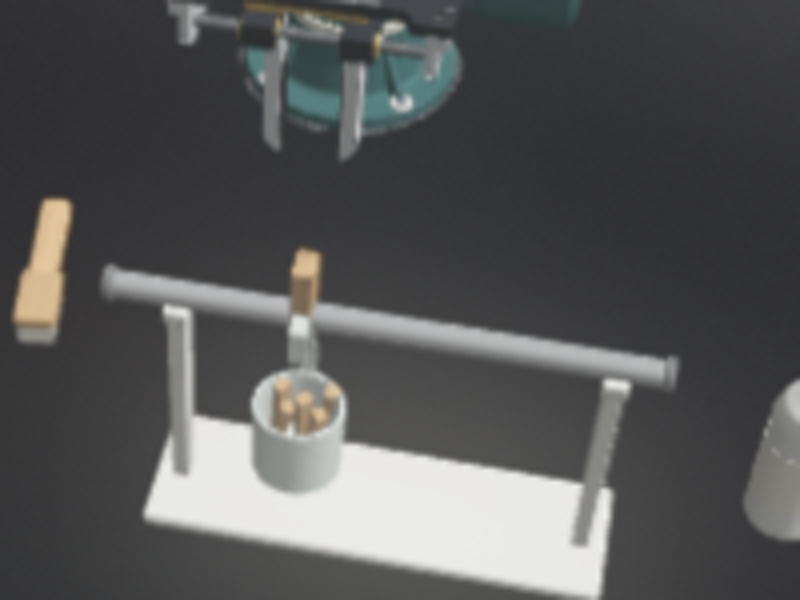

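The tin hangs still and upright in the neck, the gripper is well clear, and the two bystanders in this view, brush and bottle, look undisturbed. Handing in.

```bash
python3 -c "
from bench import ticket
print(ticket.close_job())"
```

```text
the job is handed in; nothing more can be done
None
```

I hooked the peg tin on the left part of the bar, slid it right until the hook dropped into the neck, released it hanging still and upright, and handed the job in at about 15 s; the hand-in gave no verdict.

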